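Close the reagent rack's rail and press its label holder home

TASK

Swing the raised retaining rail of the reagent rack down until it rests in its catch, then take the label holder from the bench and push it down over the middle of the rail, card side facing out, away from the jars, one leg behind the rail and one in front, until it is fully home. Finish while still holding it: keep gripping the holder and keep it pressed down on the rail with a steady, firm thumb's push of about 10 N, and do not let go. Leave the jars, the beaker and the wine bottle where they stand.

Things in the scene. Friction and masses are not known exactly. Their poses are not given: they have to be found in the camera images.
- rack: Grey sheet-steel bench rack, fixed to the bench, 260 wide (y) x 170 deep (x), retaining rail across its open front. Origin on the bench below the middle of the closed rail; x points into the rack, y to the left seen from the front, z up. Shelf floor 15 mm up; end flanges 92 mm high, 24 mm wide, 12 to 15 mm behind the rail's mid-plane; side plates 62, back 45 mm high.
- rack_catch (a point): Bottom of the fork catch the rail drops into, right end of the rack's front (rack y -118 mm), 66 mm above the bench. Its steel prongs stand 4 to 7 mm before and behind the rail's mid-plane and end 10 mm below the closed rail's top edge.
- rail (a joint): Angle of the retaining rail (rad): 0 = level, resting in the catch; positive = free (right) end raised, in the upright plane of the rack's front. Starts at 0.6 to 1.05. The stiff hinge keeps it where it is left; 1 to 2 N at the free end moves it.
- rail_hinge (a point): Hinge of the rail, left end of the rack's front (rack y +118 mm), 78 mm above the bench, axis along rack x. Its axes turn with the rail: -y along the rail to the free end, z across it, up. Rail: aluminium flat bar on edge, 5 mm thick (x), 24 mm tall (z -12 to +12 mm), reaching 252 mm from the hinge, with an 18 mm round black thumb tab centred 256 mm from it.
- rail_mid (a point): Middle of the rail's top edge, on the rail, 118 mm from the hinge, with the rail's axes; 90 mm above the bench when the rail is closed. The holder belongs here.
- label_holder: Grey plastic clip-on label holder, loose, about 60 g, 77 mm high, 50 mm wide (y), standing on its two legs on the bench, left or right before the rack. Origin on its underside midway between the leg tips; z up, -x is the card side. On top the card pocket to grip: an upright slab 9 mm thick (x), 50 mm wide, z 32 to 77 mm. Bridge below it: 14 mm thick, z 24 to 32 mm.
- holder_seat (a point): Underside of the holder's bridge, the roof of the gap between the legs, 24 mm above the leg tips, with the holder's axes; meets rail_mid when the holder is home. Legs 3 mm thick, 8 mm apart inside (x -4 to +4 mm), the lowest 9 mm flared outwards to 22 mm over the tips.
- holder_card (a point): Middle of the card pocket's front face (x = -4.5 mm, 54.5 mm above the leg tips).
- jar_a: Amber jar with white lid, 62 mm diameter, 83 mm tall, in the rack's left half, its centre 68 to 85 mm behind the rail; tops 98 mm above the bench. Origin under its centre.
- jar_b: The same, in the rack's right half.
- beaker: White plastic beaker, 60 mm diameter, 75 mm tall, on the bench on the other side of the rack from the label holder. Origin under its centre.
- wine_bottle: Green wine bottle, 74 mm diameter, 300 mm tall, standing at the right rear of the bench. Origin under its centre.
Things that resemble listed ones, but are neither listed nor needed, are in the scene too. Several things have the shape of the label_holder; the one meant has the colours described above.

How it is judged:
By the outcome, as a careful person would: the job done as asked, in the order asked, and still so for the second after the job is handed in, while the arm keeps its last pose, push and grip.
It also fails if it takes over 54 s, if anything falls off the work surface, if the arm or the gripper's body presses on something with over 40 N, if the wrist force passes 120 N, or if a joint passes its speed limit or range.

ROBOT

A 6-joint arm with a two-finger parallel gripper is mounted at the origin on the work surface. World frame = base frame: x ahead of the robot, y to its left, z up, the work surface at z = 0. Lengths are in m, angles in rad, forces in N, time in s.
With the tool pointing down it reaches from about 0.225 to 0.875 m from the base axis. Payload 3.4 kg.
Tool frame: the origin (TCP) lies at the very end of the fingers, on their centre line; the grasp point (between the pads) lies behind it (manip.grasp_offset is the z of the grasp point in the tool frame, in m); z points along the fingers, y is the line along which they close (so a half turn about z gives the same grasp; the last joint's range is limited). The gripper opens to 85 mm and grips with 20 to 120 N. Pads are 22 mm wide; open, the fingers measure 114 mm over their backs; the gripper's body (76 mm by 85 mm) begins 54 mm behind the grasp point. The pads swing forward as they close: fully open they stand 13 mm farther back than shut.
Start: joints at [1.029, 0.276, 1.505, -0, 1.361, -0.121], TCP at [0.235, 0.525, 0.231] pointing down, gripper open.
Joint ranges: [-2.89, 2.89], [-0.75, 2.08], [0.22, 2.7], [-1.18, 4.32], [0.11, 2.71], [-2.7, 2.7]. Speed limits (rad/s): [2.57, 2.57, 3.14, 3.14, 3.14, 3.14].

INTERFACE

Orientations are given as a unit quaternion [w, x, y, z].
In Python, from rig import manip gives the robot as it stands.
- The arm moves only by the shell command python3 -m pendant 'ROWS' [FORCE]. ROWS is JSON, a list of rows, each an object of numbers: "dx", "dy", "dz": the shift along the tool's x, y, z in m; "rx", "ry", "rz": the turn, a rotation vector about the tool's x, y, z in degrees; "hand": the finger opening in m, from 0 to 0.0854. In form: [{"dx": .., "dy": .., "dz": .., "rx": .., "ry": .., "rz": .., "hand": ..}, ...]. A call has 1 to 12 rows; each row shifts and turns the commanded pose from where the row before left it, along the tool's axes as they then stand; what a row does not reach is not made up. A row lasts 1/12 s, in which the tool goes at most 41.7 mm and 7.16 degrees, less where a joint would pass 70% of its speed; a pose out of reach is approached as far as the arm can. A call is refused whole if a number of a shift passes 0.0417 or a number of a turn 7.16, either way. A call with a gripper value outside its range is refused whole. The fingers move at their own pace and stop on an object; FORCE is the grip in N (left out, the last holds). Time passes only in rows, so rows that do not move let the fingers close. It gives the time, the measured TCP pose, the force, the opening and the grip force at its end, in the units of the state.
- manip.get_state(): the state, without advancing time (a new reading comes with each control period).
- manip.get_image(name): name is "side" or "top" or "wrist"; returns a dict with "frame" (400x640x3 uint8, red, green, blue), "fx", "fy", "cx", "cy" (pixels), "distortion" ([k1, k2, p1, p2, k3] as OpenCV has them; the pictures are not rectified), "position" and "attitude" of the camera in the world; the wrist camera has in their place "mount" (4x4, takes a point from camera to tool coordinates, whose origin is the TCP and whose axes are the flange's). Camera axes: x right, y up, looking along -z (the intrinsics and any distortion apply to the point x, -y, -z); pixel columns grow to the right and rows downward; lengths in m; the calibration is good to about 2 mm. A picture is of the moment at which its call begins: read the wrist's pose just before it. There is no depth.
- manip.sign_off(): hands the job in; it is judged then, once.
The state is a dict: "clock": time; "qpos": joint angles; "qd": joint speeds; "effort": joint torques, N m; "position": TCP position; "ee_rot": TCP orientation; "contact_force": force on the tool from outside, world axes, zero at the start; "moment": the same for the moment, N m; "width": finger opening in m; "gripper_force": force on a finger pad.
Only numpy, scipy, OpenCV 4.12 (cv2) and the standard library are available. Lean on these libraries where they do the work, as an engineer would, in place of code of your own. Each camera call takes 0.05 s, during which the arm holds its last target. There are 200 camera calls.

## Working session

There is one attempt and no reset: what is moved stays moved. The work goes in short steps, Python scripts to look and compute and a shell command to move; the robot and the scene stay as the last step left them, time stands still between calls to the robot, and variables do not carry over. Pictures are saved under pics/ and viewed, at most 10 in all, crops included, and the job is handed in when it is done.

```bash
mkdir -p pics; ls; cat > h.py <<'E'
import numpy as np, cv2
from scipy.spatial.transform import Rotation as R
from rig import manip
def q2m(q): return R.from_quat([q[1],q[2],q[3],q[0]]).as_matrix()
def att(a):
    a=np.array(a,float)
    return a if a.shape==(3,3) else q2m(a)
def cam(im,st=None):
    K=np.array([[im['fx'],0,im['cx']],[0,im['fy'],im['cy']],[0,0,1.]]);D=np.array(im['distortion'],float)
    if 'mount' in im:
        T=np.eye(4);T[:3,:3]=q2m(st['ee_rot']);T[:3,3]=st['position'];M=T@np.array(im['mount']);return K,D,M[:3,:3],M[:3,3]
    return K,D,att(im['attitude']),np.array(im['position'],float)
def ray(c,uv):
    K,D,Rm,p=c;n=cv2.undistortPoints(np.array(uv,float).reshape(-1,1,2),K,D).reshape(-1,2)
    d=np.c_[n[:,0],-n[:,1],-np.ones(len(n))]@Rm.T
    return p,d/np.linalg.norm(d,axis=1)[:,None]
def onplane(c,uv,z):
    p,d=ray(c,uv);return p+d*((z-p[2])/d[:,2])[:,None]
def tri(c1,u1,c2,u2):
    p,d=ray(c1,[u1]);q,e=ray(c2,[u2]);d=d[0];e=e[0]
    s=np.linalg.lstsq(np.c_[d,-e],q-p,rcond=None)[0];a=p+s[0]*d;b=q+s[1]*e
    return (a+b)/2,np.linalg.norm(a-b)
def proj(c,P):
    K,D,Rm,p=c;x=(np.atleast_2d(P)-p)@Rm;x=x*[1,-1,-1]
    return cv2.projectPoints(x,np.zeros(3),np.zeros(3),K,D)[0].reshape(-1,2)
def shot(n,f):
    st=manip.get_state();im=manip.get_image(n);cv2.imwrite(f,im['frame'][:,:,::-1]);c=cam(im,st);np.savez(f[:-4],*c);return im,c
def load(f): z=np.load(f+'.npz');return [z['arr_%d'%i] for i in range(4)],cv2.imread(f+'.png')
E
python3 - <<'E'
from h import *
print({k:v for k,v in manip.get_state().items()}, manip.grasp_offset)
for n in('top','side','wrist'):
    im,c=shot(n,f'pics/{n}0.png');print(n,c[3],np.round(c[2],2).tolist(),im['fx'])
a=[cv2.imread(f'pics/{n}0.png') for n in('top','side')]
E
```

```text
pics
{'clock': 0.0, 'qpos': array([ 1.02901992e+00,  2.76602116e-01,  1.50614414e+00,  1.62570607e-05,
        1.36064215e+00, -1.20985976e-01]), 'qd': array([ 0.00080207, -0.00102113,  0.00041183, -0.00089709, -0.00068089,
       -0.0025492 ]), 'effort': array([-1.21769190e-04, -4.16775477e+01, -2.45802283e+01, -5.84126974e-04,
        1.11642419e-02, -1.35252799e-05]), 'position': array([0.23460344, 0.5244022 , 0.23043123]), 'ee_rot': array([-2.99639462e-04,  2.08847999e-01,  9.77947702e-01, -8.46441044e-04]), 'contact_force': array([ 0.4842102 , -0.61632896,  0.39400442]), 'moment': array([ 0.02957382, -0.02497293, -0.05589834]), 'gripper_force': 0.0, 'width': 0.08506935577794707} -0.0187
top [ 0.42068606 -0.05099366  1.17880069] [[-0.0, 0.99, -0.14], [-1.0, -0.0, -0.01], [-0.02, 0.14, 0.99]] 423.4735606282784
side [ 0.1168974  -0.62713335  0.90955859] [[0.79, 0.46, -0.39], [-0.61, 0.59, -0.53], [-0.01, 0.66, 0.75]] 493.1725785964311
wrist [0.17164229 0.55259423 0.37370748] [[0.41, -0.88, -0.25], [0.91, 0.39, 0.11], [-0.0, -0.27, 0.96]] 322.3499354514235
```

View pics/top0.png

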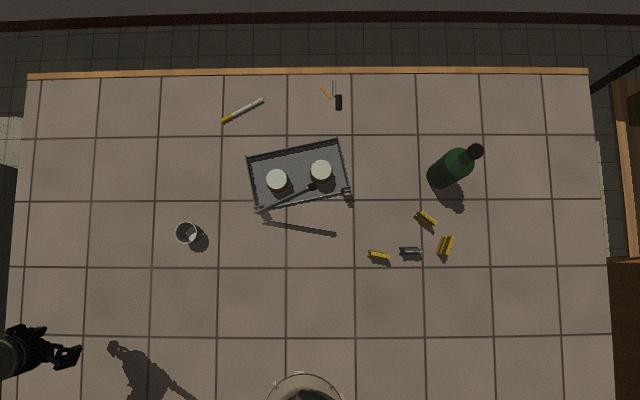

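View pics/side0.png

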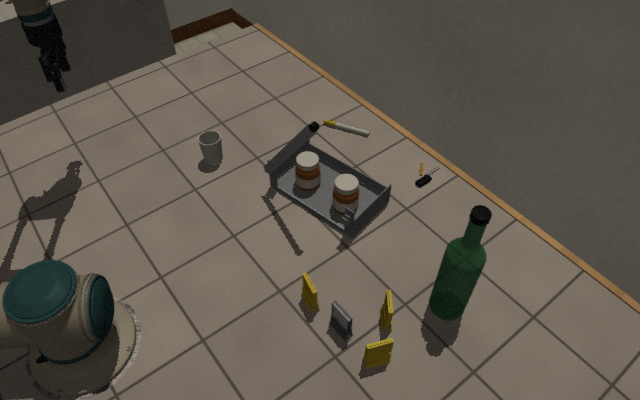

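Top view: rack front runs from the hinge (257,210) to the catch (350,192), and the raised rail's tab is at (311,187). The grey holder is at (411,251) with yellow decoys around it; the beaker is at (187,233) and the bottle base at about (440,180). The side view agrees, with the grey holder at (341,318).

```bash
python3 - <<'E'
from h import *
t,a=load('pics/top0');s,b=load('pics/side0')
print('hinge~',onplane(t,[[257,210]],.09),'catch~',onplane(t,[[350,192]],.085),'rack back',onplane(t,[[247,157],[337,139]],.045))
print('holder~',onplane(t,[[402,250],[421,251]],.077), 'tab',tri(t,(311,187),s,(314,127)))
print('holder tri',tri(t,(411,249),s,(341,308)))
print('lids',onplane(t,[[277,180],[321,170]],.098),'bottle',onplane(t,[[436,178]],.05))
A=cv2.resize(a[130:270,230:470],None,fx=3.2,fy=3.2,interpolation=cv2.INTER_CUBIC)
B=cv2.resize(b[110:380,250:520],None,fx=2.2,fy=2.2,interpolation=cv2.INTER_CUBIC)
cv2.imwrite('pics/A.png',A)
E
```

```text
hinge~ [[0.53488185 0.11778502 0.09      ]] catch~ [[ 0.58164603 -0.12394453  0.085     ]] rack back [[ 0.68615991  0.15487052  0.045     ]
 [ 0.73528833 -0.09288944  0.045     ]]
holder~ [[ 0.43084752 -0.25684792  0.077     ]
 [ 0.42798704 -0.30597231  0.077     ]] tab (array([ 0.56522657, -0.02834025,  0.2834889 ]), np.float64(0.0036370682303275242))
holder tri (array([ 0.43412813, -0.28138271,  0.07383046]), np.float64(0.0018972052787995985))
lids [[ 0.61209689  0.06572051  0.098     ]
 [ 0.63786543 -0.04856156  0.098     ]] bottle [[ 0.62408082 -0.35985323  0.05      ]]
```

View pics/A.png

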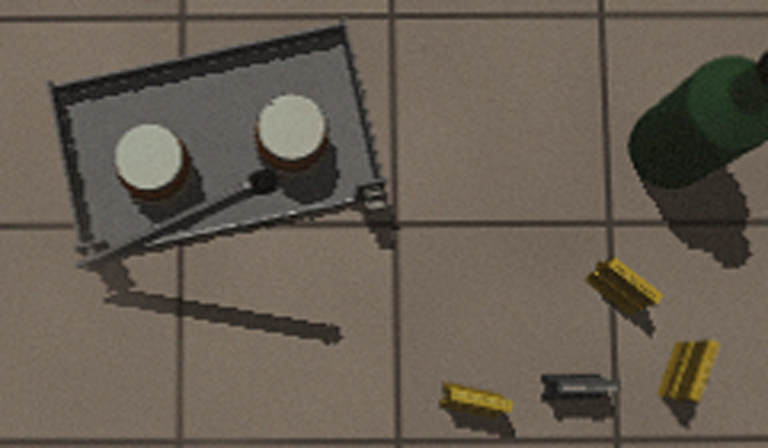

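Enlarged crop: the rail rises from the hinge at the rack's left front, the fork catch is at the front right, and both jars are behind the rail. The grey holder lies roughly along world y. Rack yaw comes out near 11° and the rail angle near 0.93. Next I take close wrist views.

```bash
M='[{"dx":-0.0245,"dy":-0.025,"dz":-0.005},{"dx":-0.0245,"dy":-0.025,"dz":-0.005},{"dx":-0.0245,"dy":-0.025,"dz":-0.005},{"dx":-0.0245,"dy":-0.025,"dz":-0.005},{"dx":-0.0245,"dy":-0.025,"dz":-0.005},{"dx":-0.0245,"dy":-0.025,"dz":-0.005},{"dx":-0.0245,"dy":-0.025,"dz":-0.005},{"dx":-0.0245,"dy":-0.025,"dz":-0.005}]'; unset M
python3 -m pendant '[{"dx":-0.0245,"dy":-0.025,"dz":-0.005},{"dx":-0.0245,"dy":-0.025,"dz":-0.005},{"dx":-0.0245,"dy":-0.025,"dz":-0.005},{"dx":-0.0245,"dy":-0.025,"dz":-0.005},{"dx":-0.0245,"dy":-0.025,"dz":-0.005},{"dx":-0.0245,"dy":-0.025,"dz":-0.005},{"dx":-0.0245,"dy":-0.025,"dz":-0.005},{"dx":-0.0245,"dy":-0.025,"dz":-0.005}]'
python3 -m pendant '[{"dx":-0.0245,"dy":-0.025,"dz":-0.005},{"dx":-0.0245,"dy":-0.025,"dz":-0.005},{"dx":-0.0245,"dy":-0.025,"dz":-0.005},{"dx":-0.0245,"dy":-0.025,"dz":-0.005},{"dx":-0.0245,"dy":-0.025,"dz":-0.005},{"dx":-0.0245,"dy":-0.025,"dz":-0.005},{"dx":-0.0245,"dy":-0.025,"dz":-0.005},{"dx":-0.0245,"dy":-0.025,"dz":-0.005},{},{},{}]'
python3 -c "
from h import *
shot('wrist','pics/w1.png');print(manip.get_state()['position'])"
```

```text
[0.2347252  0.52458816 0.23076648]invalid input
invalid input
```

```bash
python3 -m pendant '[{"dx":-0.0245,"dy":-0.025,"dz":-0.005,"rx":0,"ry":0,"rz":0,"hand":0.085},{"dx":-0.0245,"dy":-0.025,"dz":-0.005,"rx":0,"ry":0,"rz":0,"hand":0.085},{"dx":-0.0245,"dy":-0.025,"dz":-0.005,"rx":0,"ry":0,"rz":0,"hand":0.085},{"dx":-0.0245,"dy":-0.025,"dz":-0.005,"rx":0,"ry":0,"rz":0,"hand":0.085},{"dx":-0.0245,"dy":-0.025,"dz":-0.005,"rx":0,"ry":0,"rz":0,"hand":0.085},{"dx":-0.0245,"dy":-0.025,"dz":-0.005,"rx":0,"ry":0,"rz":0,"hand":0.085},{"dx":-0.0245,"dy":-0.025,"dz":-0.005,"rx":0,"ry":0,"rz":0,"hand":0.085},{"dx":-0.0245,"dy":-0.025,"dz":-0.005,"rx":0,"ry":0,"rz":0,"hand":0.085}]'
```

```text
clock: 0.87
position: [0.3321, 0.2606, 0.2715]
ee_rot: [0.0, 0.209, 0.978, 0.0]
contact_force: [0.7, -0.0, -0.4]
width: 0.0848
gripper_force: 0.0
```

```bash
rm pics/w1.*; python3 -m pendant '[{"dx":-0.0245,"dy":-0.025,"dz":-0.005,"rx":0,"ry":0,"rz":0,"hand":0.085},{"dx":-0.0245,"dy":-0.025,"dz":-0.005,"rx":0,"ry":0,"rz":0,"hand":0.085},{"dx":-0.0245,"dy":-0.025,"dz":-0.005,"rx":0,"ry":0,"rz":0,"hand":0.085},{"dx":-0.0245,"dy":-0.025,"dz":-0.005,"rx":0,"ry":0,"rz":0,"hand":0.085},{"dx":-0.0245,"dy":-0.025,"dz":-0.005,"rx":0,"ry":0,"rz":0,"hand":0.085},{"dx":-0.0245,"dy":-0.025,"dz":-0.005,"rx":0,"ry":0,"rz":0,"hand":0.085},{"dx":-0.0245,"dy":-0.025,"dz":-0.005,"rx":0,"ry":0,"rz":0,"hand":0.085},{"dx":-0.0245,"dy":-0.025,"dz":-0.005,"rx":0,"ry":0,"rz":0,"hand":0.085},{"dx":0,"dy":0,"dz":0,"rx":0,"ry":0,"rz":0,"hand":0.085},{"dx":0,"dy":0,"dz":0,"rx":0,"ry":0,"rz":0,"hand":0.085}]'
python3 -c "
from h import *
shot('wrist','pics/w1.png');print(manip.get_state()['position'])"
```

```text
clock: 1.7
position: [0.4298, -0.0019, 0.3112]
ee_rot: [-0.0, 0.211, 0.978, 0.0]
contact_force: [-0.8, 0.5, -0.1]
width: 0.0852
gripper_force: 0.0
[ 0.42907468 -0.00062805  0.3109671 ]
```

View pics/w1.png

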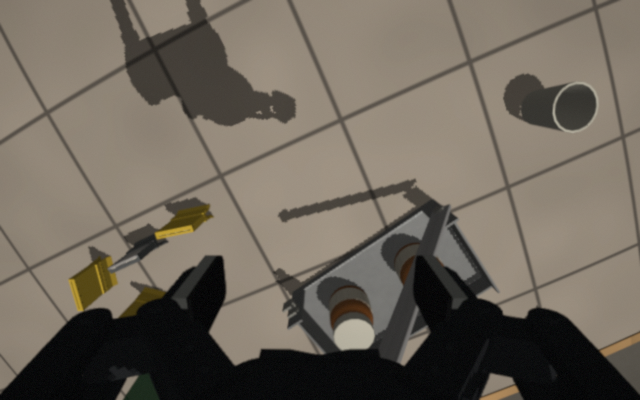

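The wrist view shows the rack at the right, with the rail partly hidden by the left finger, the grey holder at about (140,252) between yellow decoys, and the beaker at (575,107). The fingers hide the rest. The fixed-camera fix of the rail agrees with the given sizes, so I push it down along its arc with closed fingers.

```bash
python3 -m pendant '[{"dx":0,"dy":0,"dz":0,"rx":0,"ry":0,"rz":6.8,"hand":0},{"dx":0,"dy":0,"dz":0,"rx":0,"ry":0,"rz":6.8,"hand":0},{"dx":0,"dy":0,"dz":0,"rx":0,"ry":0,"rz":6.8,"hand":0},{"dx":0,"dy":0,"dz":0,"rx":0,"ry":0,"rz":6.8,"hand":0},{"dx":0,"dy":0,"dz":0,"rx":0,"ry":0,"rz":6.8,"hand":0},{"dx":0,"dy":0,"dz":0,"rx":0,"ry":0,"rz":6.8,"hand":0},{"dx":0,"dy":0,"dz":0,"rx":0,"ry":0,"rz":6.8,"hand":0},{"dx":0,"dy":0,"dz":0,"rx":0,"ry":0,"rz":6.8,"hand":0}]' 30
python3 -m pendant '[{"dx":0.0015,"dy":0.032,"dz":0.003,"rx":0,"ry":0,"rz":0,"hand":0},{"dx":0.0015,"dy":0.032,"dz":0.003,"rx":0,"ry":0,"rz":0,"hand":0},{"dx":0.0015,"dy":0.032,"dz":0.003,"rx":0,"ry":0,"rz":0,"hand":0},{"dx":0.0015,"dy":0.031,"dz":0.003,"rx":0,"ry":0,"rz":0,"hand":0},{"dx":0,"dy":0,"dz":0,"rx":0,"ry":0,"rz":0,"hand":0},{"dx":0,"dy":0,"dz":0,"rx":0,"ry":0,"rz":0,"hand":0}]'
python3 - <<'E'
from h import *
t,c=shot('top','pics/t2.png')
s,c2=shot('side','pics/s2.png')
st=manip.get_state();print(st['position'],st['ee_rot'])
a=cv2.resize(t['frame'][130:220,230:370],None,fx=4,fy=4,interpolation=2)
b=cv2.resize(s['frame'][80:250,240:400],None,fx=2.1,fy=2.1,interpolation=2)
A=np.zeros((360,560+336,3),np.uint8);A[:,:560]=a;A[:357,560:]=b
cv2.imwrite('pics/v2.png',cv2.resize(A,(800,321))[:,:,::-1])
E
```

```text
clock: 2.42
position: [0.4284, 0.0014, 0.311]
ee_rot: [-0.001, 0.634, 0.773, 0.0]
contact_force: [-0.5, 1.0, 0.2]
width: -0.0003
gripper_force: 0.0
clock: 2.92
position: [0.5525, 0.0329, 0.2979]
ee_rot: [-0.001, 0.632, 0.775, -0.001]
contact_force: [-0.3, -0.4, 0.1]
width: -0.0002
gripper_force: 0.0
[0.5511864  0.03198472 0.29903186] [-8.18537297e-04  6.32042888e-01  7.74932813e-01 -5.03778850e-04]
```

View pics/v2.png

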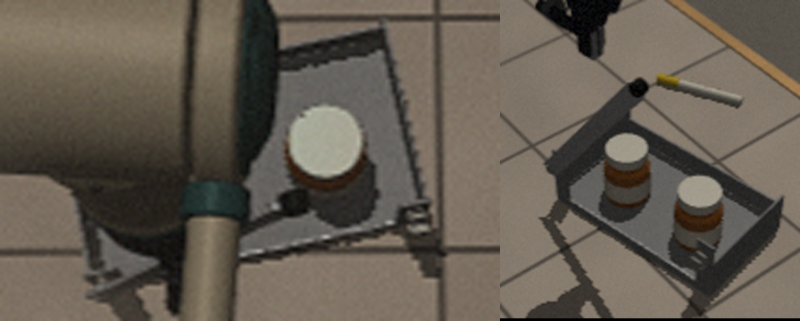

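The closed fingers sit left of the tab above the rail, and the rail and jars are clear. Now I sweep down along the arc.

```bash
python3 -m pendant '[{"dx":-0.009,"dy":0,"dz":0.017,"rx":0,"ry":0,"rz":0,"hand":0},{"dx":-0.009,"dy":0,"dz":0.017,"rx":0,"ry":0,"rz":0,"hand":0},{"dx":-0.013,"dy":0,"dz":0.013,"rx":0,"ry":0,"rz":0,"hand":0},{"dx":-0.013,"dy":0,"dz":0.013,"rx":0,"ry":0,"rz":0,"hand":0},{"dx":-0.013,"dy":0,"dz":0.014,"rx":0,"ry":0,"rz":0,"hand":0},{"dx":-0.011,"dy":0,"dz":0.014,"rx":0,"ry":0,"rz":0,"hand":0},{"dx":-0.011,"dy":0,"dz":0.014,"rx":0,"ry":0,"rz":0,"hand":0},{"dx":-0.010,"dy":0,"dz":0.015,"rx":0,"ry":0,"rz":0,"hand":0}]'
python3 -m pendant '[{"dx":-0.007,"dy":0,"dz":0.016,"rx":0,"ry":0,"rz":0,"hand":0},{"dx":-0.007,"dy":0,"dz":0.016,"rx":0,"ry":0,"rz":0,"hand":0},{"dx":-0.006,"dy":0,"dz":0.016,"rx":0,"ry":0,"rz":0,"hand":0},{"dx":-0.004,"dy":0,"dz":0.014,"rx":0,"ry":0,"rz":0,"hand":0},{"dx":-0.003,"dy":0,"dz":0.012,"rx":0,"ry":0,"rz":0,"hand":0},{"dx":0,"dy":0,"dz":0.005,"rx":0,"ry":0,"rz":0,"hand":0},{"dx":0,"dy":0,"dz":0,"rx":0,"ry":0,"rz":0,"hand":0}]'
```

```text
clock: 3.68
position: [0.5691, -0.0565, 0.183]
ee_rot: [0.0, 0.633, 0.774, 0.0]
contact_force: [0.8, 1.0, 0.1]
width: -0.0001
gripper_force: 0.3
clock: 4.27
position: [0.5739, -0.0824, 0.1029]
ee_rot: [-0.001, 0.633, 0.774, -0.0]
contact_force: [-0.5, 0.6, 0.6]
width: 0.0002
gripper_force: 0.0
```

```bash
python3 -m pendant '[{"dx":0,"dy":0,"dz":0.005,"rx":0,"ry":0,"rz":0,"hand":0},{"dx":0,"dy":0,"dz":0.005,"rx":0,"ry":0,"rz":0,"hand":0},{"dx":0,"dy":0,"dz":0.002,"rx":0,"ry":0,"rz":0,"hand":0},{"dx":0,"dy":0,"dz":0,"rx":0,"ry":0,"rz":0,"hand":0}]'
python3 - <<'E'
from h import *
t,c=shot('top','pics/t3.png')
s,c2=shot('side','pics/s3.png')
a=cv2.resize(t['frame'][130:220,230:370],None,fx=4,fy=4,interpolation=2)
b=cv2.resize(s['frame'][110:240,250:400],None,fx=2.7,fy=2.7,interpolation=2)
A=np.zeros((360,560+405,3),np.uint8);A[:,:560]=a;A[:351,560:]=b
cv2.imwrite('pics/v3.png',cv2.resize(A,(800,298))[:,:,::-1])
E
```

```text
clock: 4.6
position: [0.5755, -0.0826, 0.0912]
ee_rot: [-0.0, 0.633, 0.774, 0.0]
contact_force: [-0.9, -0.5, -0.1]
width: -0.0001
gripper_force: 0.0
```

View pics/v3.png

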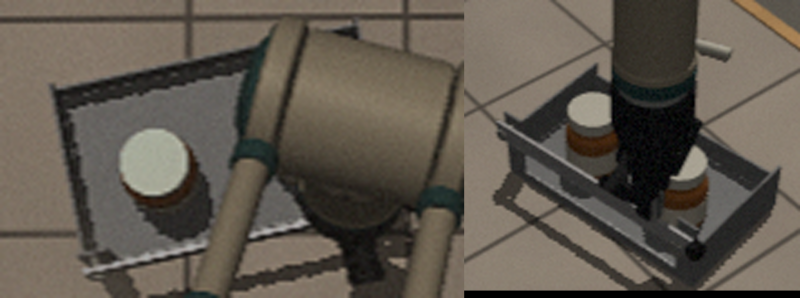

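The rail is down near the catch: the tab is at the right end and the rail is straight along the front. I press a little to seat it.

```bash
python3 -m pendant '[{"dx":0,"dy":0,"dz":0.002,"rx":0,"ry":0,"rz":0,"hand":0},{"dx":0,"dy":0,"dz":0,"rx":0,"ry":0,"rz":0,"hand":0},{"dx":0,"dy":0,"dz":0,"rx":0,"ry":0,"rz":0,"hand":0}]'
python3 -m pendant '[{"dx":0,"dy":0,"dz":0.002,"rx":0,"ry":0,"rz":0,"hand":0},{"dx":0,"dy":0,"dz":0,"rx":0,"ry":0,"rz":0,"hand":0},{"dx":0,"dy":0,"dz":0,"rx":0,"ry":0,"rz":0,"hand":0}]'
```

```text
clock: 4.95
position: [0.5761, -0.0828, 0.09]
ee_rot: [0.001, 0.633, 0.774, 0.0]
contact_force: [-1.2, 0.5, 4.3]
width: 0.0001
gripper_force: 2.1
clock: 5.2
position: [0.5763, -0.0829, 0.0897]
ee_rot: [0.001, 0.633, 0.774, 0.001]
contact_force: [-3.3, 2.1, 14.2]
width: 0.0001
gripper_force: 7.1
```

The rail is seated, with the tip at z 0.0897 under 14 N. I raise and measure it with the wrist camera.

```bash
python3 -m pendant '[{"dx":0,"dy":0,"dz":-0.025,"rx":0,"ry":0,"rz":0,"hand":0},{"dx":0,"dy":0,"dz":-0.035,"rx":0,"ry":0,"rz":0,"hand":0},{"dx":0,"dy":0,"dz":-0.035,"rx":0,"ry":0,"rz":0,"hand":0},{"dx":0,"dy":0,"dz":-0.035,"rx":0,"ry":0,"rz":0,"hand":0},{"dx":0,"dy":0,"dz":-0.035,"rx":0,"ry":0,"rz":0,"hand":0},{"dx":0,"dy":0,"dz":-0.03,"rx":0,"ry":0,"rz":0,"hand":0},{"dx":0,"dy":0,"dz":0,"rx":0,"ry":0,"rz":0,"hand":0},{"dx":0,"dy":0,"dz":0,"rx":0,"ry":0,"rz":0,"hand":0}]'
python3 - <<'E'
from h import *
t,c=shot('wrist','pics/w4.png')
print(proj(c,[[.558,.002,.09],[.535,.118,.09],[.581,-.114,.09]]))
cv2.imwrite('pics/v4.png',cv2.resize(t['frame'],(800,500),interpolation=2)[:,:,::-1])
E
```

```text
clock: 5.87
position: [0.5766, -0.0831, 0.2843]
ee_rot: [0.002, 0.633, 0.774, 0.001]
contact_force: [0.1, -0.6, -1.1]
width: -0.0001
gripper_force: 0.0
[[316.43461385  93.3493325 ]
 [316.7255279  -37.98697919]
 [316.24135578 206.92061056]]
```

View pics/v4.png

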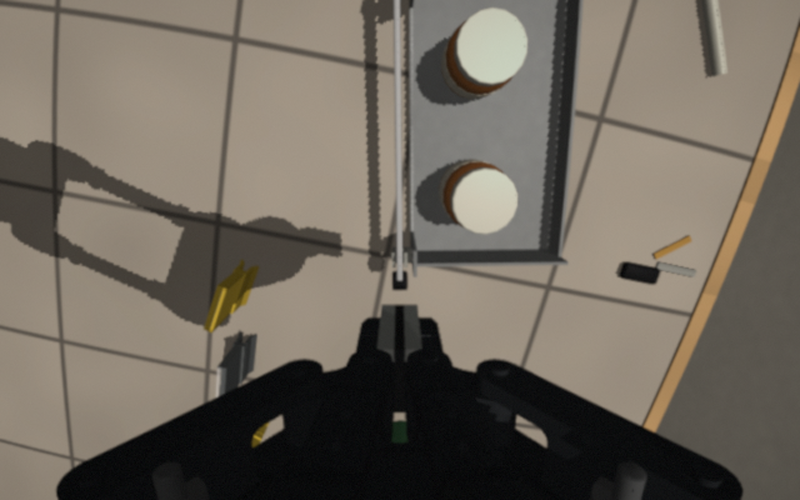

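Clean view: the rail top is a bright vertical line at x≈398 of 800, and the tab is at (400,283), just past the catch. Lids are at (492,47) and (485,200), and the grey holder is at (235,365). I fit the rail line.

```bash
python3 - <<'E'
from h import *
c,im=load('pics/w4');g=im[:,:,:].max(2).astype(float)
for r in (20,60,100,150,190,205,215,222,228,234): print(r,g[r,304:336].astype(int))
pts=[]
for r in range(6,185,3):
    w=np.clip(g[r,310:328]-150,0,None)
    if w.sum()>0: pts.append((310+(w*np.arange(18)).sum()/w.sum(),r))
pts=np.array(pts);P=onplane(c,pts,.09)
vx,vy,x0,y0=cv2.fitLine(P[:,:2].astype(np.float32),cv2.DIST_HUBER,0,.001,.001).ravel()
d=np.array([vx,vy]);d*=-np.sign(d[1])
print('dir',d,'yaw',np.degrees(np.arctan2(d[0],-d[1])),'pt',x0,y0,'res',np.std((P[:,:2]-[x0,y0])@[-d[1],d[0]]))
n=np.array([-d[1],d[0]]);print('perp offset of (.558,.002)',(np.array([.558,.002])-[x0,y0])@n)
for r in(220,226,232): print(r,onplane(c,[[318.5,r]],.085))
print('TCP push pose offset',(np.array([.5763,-.0829])-[x0,y0])@n)
h=im[240:330,160:240];cv2.imwrite('pics/v5.png',cv2.resize(h,None,fx=6,fy=6,interpolation=2))
E
```

```text
20 [146 147 149 152 153 154 153 154 154 152 142 135 152 166 171 164 151 151
 147 124  91  74  75  96 126 139 134 125 122 122 123 122]
60 [155 156 154 154 154 152 152 150 149 146 139 134 144 164 173 168 145 117
 103  86  64  50  53  83 117 134 132 126 114  88  63  56]
100 [161 162 163 162 163 163 163 163 163 162 159 149 145 157 168 169 161 150
 156 150 124  89  75  83 106 125 128 126 126 127 127 127]
150 [150 163 163 163 164 163 164 164 165 164 163 160 149 147 163 170 162 141
 128 134 123  90  75  85 113 141 140 130 121 104  74  59]
190 [108 132 127 100  86  78  63  47  43  47  59  68  84 117 152 166 165 143
  98  76  75  74  72  68  56  47  57  86 112 125 125 125]
205 [ 55  54  54  55  56  60  69  74  83 103 108  83  77 110 145 159 159 143
 108 113 128 117  86  68  65  66  82 104 110  94  65  51]
215 [ 71  70  78  90 105 129 147 158 160 157 153 148 145 144 150 161 167 159
 146 150 152 157 161 161 158 141 112 111 123 140 155 162]
222 [112  97  97 114 140 156 159 159 153 122  65  27  45  91 136 160 162 141
  85  37  36  77 125 154 161 161 159 156 155 157 161 162]
228 [ 96 101 119 142 156 160 160 158 153 125  69  25  21  20  21  22  20  21
  23  24  36  75 123 153 162 162 162 161 162 163 162 162]
234 [104 124 146 156 159 159 160 159 159 160 159 159 159 159 159 159 158 160
 160 160 159 160 160 160 160 162 161 161 162 162 162 162]
dir [ 0.18171307 -0.9833516 ] yaw 10.469557 pt 0.5599171 -0.009761326 res 0.0010157986007942696
perp offset of (.558,.002) 0.0002520109288027925
220 [[ 0.5867549  -0.12997104  0.085     ]]
226 [[ 0.58816809 -0.13697498  0.085     ]]
232 [[ 0.58959748 -0.14405945  0.085     ]]
TCP push pose offset 0.0028199049733212463
```

```bash
python3 - <<'E'
from h import *
c,im=load('pics/w4');g=im.max(2).astype(float)
g=cv2.GaussianBlur(g,(1,9),0)
pts=[]
for r in list(range(8,215,3)):
    a=g[r,314:324];k=a.argmax()
    if 0<k<9:
        o=(a[k-1]-a[k+1])/(2*(a[k-1]-2*a[k]+a[k+1]));pts.append((314+k+o,r))
pts=np.array(pts);P=onplane(c,pts,.09)
vx,vy,x0,y0=cv2.fitLine(P[:,:2].astype(np.float32),cv2.DIST_HUBER,0,.0005,.0005).ravel()
d=np.array([vx,vy]);d*=-np.sign(d[1]);n=np.array([-d[1],d[0]]);p0=np.array([x0,y0])
print('dir',d,'yaw',np.degrees(np.arctan2(d[0],-d[1])),'res',np.std((P[:,:2]-p0)@n))
col=im.max(2)[212:236,317:321].mean(1);print(col.astype(int))
e=onplane(c,[[319.3,224.5]],.09)[0,:2];t=onplane(c,[[319.3,230.8]],.082)[0,:2]
for E,r in((e,.252),(t,.265)):
    s=(E-p0)@d;m=p0+d*(s-(r-.118));print('end',E,'mid',m,'hinge',m-d*.118)
from h import *
st=manip.get_state();R_=q2m(st['ee_rot']);print('tool x ang',np.degrees(np.arctan2(R_[1,0],R_[0,0])),st['position'])
E
```

```text
dir [ 0.2076374  -0.97820586] yaw 11.983933 res 0.00010745456627788113
[151 153 155 155 150 142 138 138 138 137 137 128  92  47  24  22  20  18
  23  66 123 151 158 159]
end [ 0.58831333 -0.13328977] mid [ 0.56113042 -0.00207423] hinge [0.53662921 0.11335407]
end [ 0.59044187 -0.14357289] mid [5.60611532e-01 3.70337371e-04] hinge [0.53611032 0.11579863]
tool x ang 101.4905002852138 [ 0.57555269 -0.08286525  0.28223082]
```

View pics/v5.png

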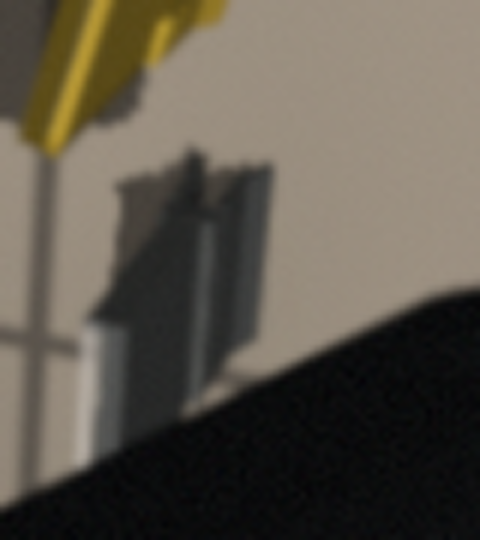

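The rail fit is good to 0.1 mm, with mid ≈ (0.5605, -0.0005) and yaw 12°. The crop shows the holder from its world +x side: a dark plain face, with a light strip along the pocket's top at the left. I check the other face in the side image.

```bash
python3 - <<'E'
from h import *
s,c=shot('side','pics/s6.png');t,c2=shot('top','pics/t6.png')
a=cv2.resize(s['frame'][290:350,310:370],None,fx=8,fy=8,interpolation=2)
b=cv2.resize(t['frame'][235:265,390:430],None,fx=8,fy=8,interpolation=2)
A=np.zeros((480,800,3),np.uint8);A[:,:480]=a;A[:240,480:]=b
cv2.imwrite('pics/v6.png',A[:,:,::-1])
E
```

```text
(no output)
```

View pics/v6.png

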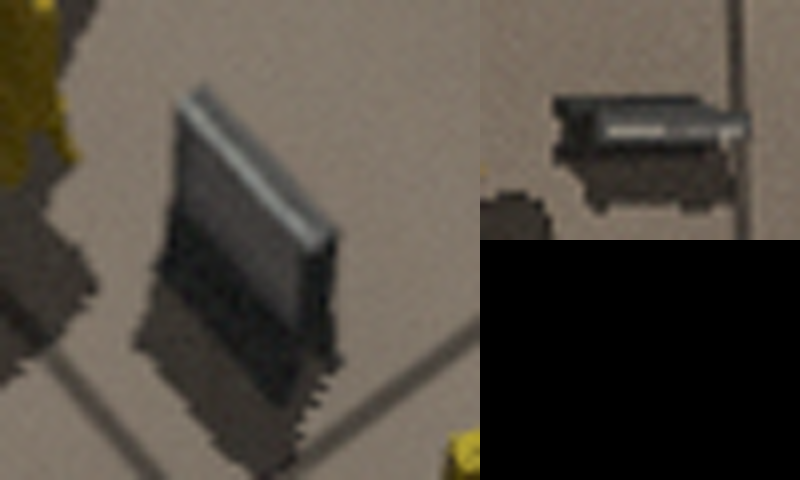

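The side view shows a lighter card panel with a dark frame on the holder's robot-facing (-x) face, top edge from (334,302) to (350.5,319.5). So the holder's x points roughly along world +x. I move in for a precise overhead wrist view.

```bash
python3 -m pendant '[{"dx":-0.0262,"dy":-0.0202,"dz":0.004,"rx":0,"ry":0,"rz":0,"hand":0},{"dx":-0.0262,"dy":-0.0202,"dz":0.004,"rx":0,"ry":0,"rz":0,"hand":0},{"dx":-0.0262,"dy":-0.0202,"dz":0.004,"rx":0,"ry":0,"rz":0,"hand":0},{"dx":-0.0262,"dy":-0.0202,"dz":0.004,"rx":0,"ry":0,"rz":0,"hand":0},{"dx":-0.0262,"dy":-0.0202,"dz":0.004,"rx":0,"ry":0,"rz":0,"hand":0},{"dx":-0.0262,"dy":-0.0202,"dz":0.004,"rx":0,"ry":0,"rz":0,"hand":0},{"dx":-0.0262,"dy":-0.0202,"dz":0.004,"rx":0,"ry":0,"rz":0,"hand":0},{"dx":-0.0262,"dy":-0.0202,"dz":0.004,"rx":0,"ry":0,"rz":0,"hand":0},{"dx":-0.0262,"dy":-0.0202,"dz":0.004,"rx":0,"ry":0,"rz":0,"hand":0},{"dx":-0.0262,"dy":-0.0202,"dz":0.004,"rx":0,"ry":0,"rz":0,"hand":0},{"dx":0,"dy":0,"dz":0,"rx":0,"ry":0,"rz":0,"hand":0},{"dx":0,"dy":0,"dz":0,"rx":0,"ry":0,"rz":0,"hand":0}]'
python3 - <<'E'
from h import *
t,c=load('pics/t6')[0],0
print('top',onplane(t,[[404.4,251.2],[423.2,250.5]],.077))
im,c=shot('wrist','pics/w7.png')
u=proj(c,[[.432,-.28,.077]])[0];print(u)
x,y=int(u[0]),int(u[1]);x0=max(0,x-65);y0=max(0,y-50);print(x0,y0)
cv2.imwrite('pics/v7.png',cv2.resize(im['frame'][y0:y0+100,x0:x0+130],None,fx=6,fy=6,interpolation=2)[:,:,::-1])
E
```

```text
clock: 7.02
position: [0.4284, -0.3805, 0.2398]
ee_rot: [-0.002, 0.634, 0.773, 0.001]
contact_force: [1.0, 0.2, 0.6]
width: 0.0
gripper_force: 0.0
top [[ 0.42773325 -0.26297274  0.077     ]
 [ 0.42923419 -0.31171825  0.077     ]]
[344.723405   80.2073213]
279 30
```

View pics/v7.png

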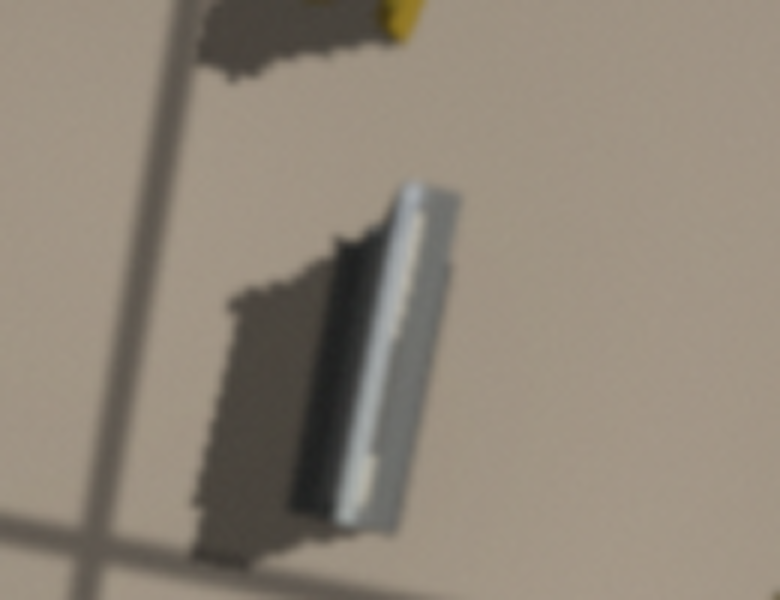

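Overhead view: the pocket top's corners are at crop (408,185), (460,193), (395,532), (335,522). The light front plate and card slot are on the left (world -x) side, which confirms the card side.

```bash
python3 - <<'E'
from h import *
c,im=load('pics/w7')
q=np.array([[408,185],[460,193],[395,532],[335,522]])/6.+[279-.4,30-.4]
P=onplane(c,q,.077)[:,:2];print(P)
ctr=P.mean(0);a=(P[0]+P[1]-P[2]-P[3])/2;print('ctr',ctr,'len',np.linalg.norm(a),'thick',np.linalg.norm(P[0]-P[1]),np.linalg.norm(P[2]-P[3]),'yaw of y axis',np.degrees(np.arctan2(a[1],a[0])))
st=manip.get_state();R_=q2m(st['ee_rot']);p=st['position'];print(p,'tool x ang',np.degrees(np.arctan2(R_[1,0],R_[0,0])))
E
```

```text
[[ 0.43007644 -0.26323107]
 [ 0.43787251 -0.26278258]
 [ 0.43885287 -0.31275138]
 [ 0.42949454 -0.31310521]]
ctr [ 0.43407409 -0.28796756] len 0.049921864563876886 thick 0.007808959428618836 0.009365017389842325 yaw of y axis 90.22865189599322
[ 0.42911025 -0.37948269  0.24037824] tool x ang 101.39655080237806
```

```bash
python3 -m pendant '[{"dx":0,"dy":0,"dz":0,"rx":0,"ry":0,"rz":5.5,"hand":0.045},{"dx":0,"dy":0,"dz":0,"rx":0,"ry":0,"rz":5.5,"hand":0.045},{"dx":0.0305,"dy":0.002,"dz":0.02,"rx":0,"ry":0,"rz":0,"hand":0.045},{"dx":0.0305,"dy":0.002,"dz":0.02,"rx":0,"ry":0,"rz":0,"hand":0.045},{"dx":0.0305,"dy":0.0016,"dz":0.02,"rx":0,"ry":0,"rz":0,"hand":0.045},{"dx":0,"dy":0,"dz":0.02,"rx":0,"ry":0,"rz":0,"hand":0.045},{"dx":0,"dy":0,"dz":0,"rx":0,"ry":0,"rz":0,"hand":0.045},{"dx":0,"dy":0,"dz":0,"rx":0,"ry":0,"rz":0,"hand":0.045}]' 60
```

```text
clock: 7.73
position: [0.4348, -0.2867, 0.1617]
ee_rot: [-0.001, 0.703, 0.711, -0.0]
contact_force: [0.1, -0.5, -0.6]
width: 0.0449
gripper_force: 0.0
```

```bash
python3 -m pendant '[{"dx":-0.001,"dy":0,"dz":0.03,"rx":0,"ry":0,"rz":0,"hand":0.045},{"dx":0,"dy":0,"dz":0.03,"rx":0,"ry":0,"rz":0,"hand":0.045},{"dx":0,"dy":0,"dz":0.03,"rx":0,"ry":0,"rz":0,"hand":0.045},{"dx":0,"dy":0,"dz":0.02,"rx":0,"ry":0,"rz":0,"hand":0.045},{"dx":0,"dy":0,"dz":0.012,"rx":0,"ry":0,"rz":0,"hand":0.045},{"dx":0,"dy":0,"dz":0,"rx":0,"ry":0,"rz":0,"hand":0.045},{"dx":0,"dy":0,"dz":0,"rx":0,"ry":0,"rz":0,"hand":0.045}]'
python3 -m pendant '[{"dx":0,"dy":0,"dz":0,"rx":0,"ry":0,"rz":0,"hand":0.02},{"dx":0,"dy":0,"dz":0,"rx":0,"ry":0,"rz":0,"hand":0.0},{"dx":0,"dy":0,"dz":0,"rx":0,"ry":0,"rz":0,"hand":0},{"dx":0,"dy":0,"dz":0,"rx":0,"ry":0,"rz":0,"hand":0},{"dx":0,"dy":0,"dz":0,"rx":0,"ry":0,"rz":0,"hand":0},{"dx":0,"dy":0,"dz":0,"rx":0,"ry":0,"rz":0,"hand":0}]' 60
```

```text
clock: 8.32
position: [0.4357, -0.2904, 0.0409]
ee_rot: [0.001, 0.704, 0.71, 0.0]
contact_force: [0.2, -0.8, 0.2]
width: 0.0451
gripper_force: 0.0
clock: 8.82
position: [0.4356, -0.2901, 0.0415]
ee_rot: [0.001, 0.704, 0.71, 0.0]
contact_force: [-0.2, 0.4, 6.8]
width: 0.0083
gripper_force: 60.0
```

```bash
python3 -m pendant '[{"dx":0,"dy":0,"dz":-0.02,"rx":0,"ry":0,"rz":0,"hand":0},{"dx":0,"dy":0,"dz":-0.03,"rx":0,"ry":0,"rz":0,"hand":0},{"dx":0,"dy":0,"dz":-0.035,"rx":0,"ry":0,"rz":0,"hand":0},{"dx":0,"dy":0,"dz":-0.035,"rx":0,"ry":0,"rz":0,"hand":0},{"dx":0,"dy":0,"dz":-0.03,"rx":0,"ry":0,"rz":0,"hand":0},{"dx":0,"dy":0,"dz":0,"rx":0,"ry":0,"rz":0,"hand":0},{"dx":0,"dy":0,"dz":0,"rx":0,"ry":0,"rz":0,"hand":0}]'
python3 - <<'E'
from h import *
st=manip.get_state();R_=q2m(st['ee_rot']);p=st['position'];print(p,'tool x ang',np.degrees(np.arctan2(R_[1,0],R_[0,0])))
im,c=shot('wrist','pics/w8.png')
s,cs=shot('side','pics/s8.png')
u=proj(cs,[p])[0].astype(int);v=proj(c,[p+[0,0,.04]])[0].astype(int);print(u,v)
x0,y0=v[0]-65,min(v[1]-50,300);U0,V0=u[0]-35,u[1]-50;print(x0,y0,U0,V0)
A=np.zeros((500,800,3),np.uint8)
A[:385,:500]=cv2.resize(im['frame'][y0:y0+100,x0:x0+130],(500,385),interpolation=2)
A[:430,500:]=cv2.resize(s['frame'][V0:V0+100,U0:U0+70],(300,430),interpolation=2)
cv2.imwrite('pics/v8.png',cv2.convertScaleAbs(A,alpha=1.5)[:,:,::-1])
E
```

```text
clock: 9.4
position: [0.4354, -0.2898, 0.192]
ee_rot: [0.002, 0.704, 0.71, 0.0]
contact_force: [1.0, 0.6, -1.1]
width: 0.0087
gripper_force: 59.1
[ 0.43541962 -0.28982601  0.19202921] tool x ang 90.49545223536815
[346 276] [318 307]
253 257 311 226
```

View pics/v8.png

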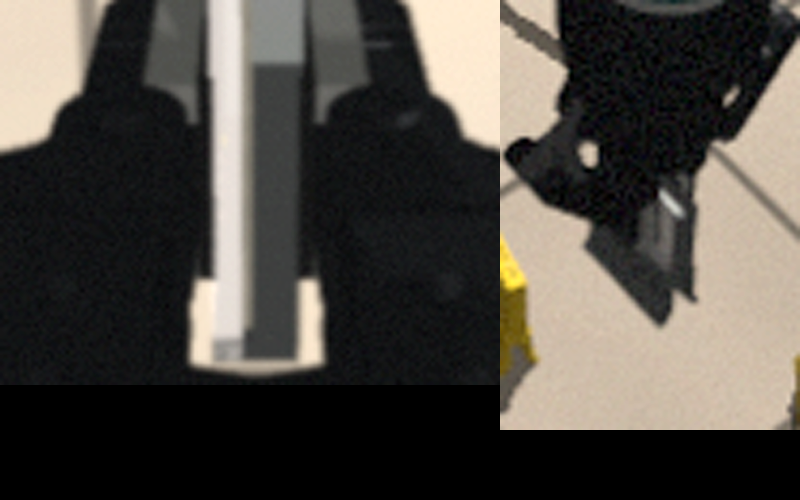

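The held holder sits upright and square in the fingers, with the white card strip on the outward (-x) side. I check the wrist camera's lateral bias using the held slab, whose centre must lie on the tool centreline.

```bash
python3 - <<'E'
from h import *
c,im=load('pics/w8');g=im.max(2)
for r in(275,295,320,345): print(r,g[r,300:340])
p=np.array([.4354,-.2898,.192]);T=q2m(manip.get_state()['ee_rot'])
for u in([308.4,330],[331,330],[319.7,330],[320.6,262]):
    w=onplane(c,[u],p[2]+.0355)[0];print(u,(w-p)@T)
E
```

```text
275 [ 56  55  53  49  37  25  50  99 138 148 151 155 158 160 155 139 108  90
  73  51  44  44  45  45  43  44  45  44  44  45  41  35  20  16  29  43
  54  55  56  55]
295 [ 10  12  11  15  15  19  15  43  95 139 152 156 156 156 153 137 108  90
  71  50  44  43  44  43  44  43  43  44  44  40  35  21  14  16  16  12
  14  16  12  14]
320 [ 15  13  13  14  17  18  16  31  74 124 149 155 156 155 152 136 108  91
  72  52  43  42  42  42  43  43  42  42  42  37  26  19  14  17  17  17
  17  14  15  17]
345 [ 12  31  84 140 163 165 164 155 133 120 117 115 115 113 109  96  64  43
  40  41  43  43  43  43  43  42  42  43  41  53  91 136 161 166 164 149
 109  51  12  12]
[308.4, 330] [-0.01341992 -0.00402582 -0.03551614]
[331, 330] [-0.01345787  0.00492052 -0.03553246]
[319.7, 330] [-0.01343393  0.0004465  -0.03552429]
[320.6, 262] [ 0.01631713  0.00078676 -0.03547316]
```

```bash
python3 -m pendant '[{"dx":0,"dy":0,"dz":0,"rx":0,"ry":0,"rz":-5.75,"hand":0},{"dx":0,"dy":0,"dz":0,"rx":0,"ry":0,"rz":-5.75,"hand":0},{"dx":0.0283,"dy":0.0203,"dz":0,"rx":0,"ry":0,"rz":0,"hand":0},{"dx":0.0283,"dy":0.0203,"dz":0,"rx":0,"ry":0,"rz":0,"hand":0},{"dx":0.0283,"dy":0.0203,"dz":0,"rx":0,"ry":0,"rz":0,"hand":0},{"dx":0.0283,"dy":0.0203,"dz":0,"rx":0,"ry":0,"rz":0,"hand":0},{"dx":0.0283,"dy":0.0203,"dz":0,"rx":0,"ry":0,"rz":0,"hand":0},{"dx":0.0283,"dy":0.0203,"dz":0,"rx":0,"ry":0,"rz":0,"hand":0},{"dx":0.0283,"dy":0.0203,"dz":0,"rx":0,"ry":0,"rz":0,"hand":0},{"dx":0.0283,"dy":0.0203,"dz":0,"rx":0,"ry":0,"rz":0,"hand":0},{"dx":0.0283,"dy":0.0203,"dz":0,"rx":0,"ry":0,"rz":0,"hand":0},{"dx":0,"dy":0,"dz":0,"rx":0,"ry":0,"rz":0,"hand":0}]'
python3 -m pendant '[{"dx":0,"dy":0,"dz":0,"rx":0,"ry":0,"rz":0,"hand":0},{"dx":0,"dy":0,"dz":0,"rx":0,"ry":0,"rz":0,"hand":0}]'
python3 - <<'E'
from h import *
st=manip.get_state();R_=q2m(st['ee_rot']);p=st['position'];print(p,'ang',np.degrees(np.arctan2(R_[1,0],R_[0,0])))
print('tool shift to target', R_.T@(np.array([.5612,-.003,p[2]])-p), R_[2])
im,c=shot('wrist','pics/w9.png');g=im['frame'].max(2)
print(proj(c,[[.5605+.2076*s,-.0005-.978*s,.09] for s in(-.1,-.05)]))
E
```

```text
clock: 10.5
position: [0.5615, 0.0036, 0.1878]
ee_rot: [-0.002, 0.628, 0.779, 0.001]
contact_force: [0.0, -1.1, -0.7]
width: 0.0082
gripper_force: 58.9
clock: 10.67
position: [0.5592, -0.0023, 0.1884]
ee_rot: [-0.002, 0.629, 0.777, -0.001]
contact_force: [-0.1, -0.5, -0.3]
width: 0.0084
gripper_force: 58.9
[ 0.55924787 -0.00226019  0.18841612] ang 102.03824792559806
tool shift to target [-1.13068143e-03  1.75488132e-03 -8.04507279e-06] [ 6.81280782e-04 -4.14540300e-03 -9.99991176e-01]
[[321.37109001  65.09502771]
 [321.26162442 136.98162063]]
```

```bash
python3 - <<'E'
from h import *
c,im=load('pics/w9');g=cv2.GaussianBlur(im.max(2).astype(float),(1,9),0)
st=manip.get_state();R_=q2m(st['ee_rot']);p=st['position']
for r in range(10,190,20):
    a=g[r,310:334];k=a.argmax();print(r,310+k,a.astype(int)[::1] if r in(50,130) else '',((onplane(c,[[310+k,r]],.09)[0]-p)@R_)[:2].round(4))
E
```

```text
10 322  [0.1377 0.0023]
30 322  [0.125  0.0023]
50 322 [164 138 102  87  85  97 119 131 146 172 187 197 204 193 152 100  80  80
  81  81  79  76  73  63] [0.112  0.0023]
70 322  [0.0987 0.0023]
90 322  [0.0852 0.0024]
110 322  [0.0713 0.0024]
130 322 [130 127 124 122 120 118 116 118 141 173 191 202 207 195 161 126 113 100
  78  61  59  59  72 112] [0.0571 0.0024]
150 322  [0.0424 0.0025]
170 322  [0.0273 0.0025]
```

```bash
python3 -m pendant '[{"dx":-0.001,"dy":0.0017,"dz":0.015,"rx":0,"ry":0,"rz":0,"hand":0},{"dx":0,"dy":0,"dz":0.018,"rx":0,"ry":0,"rz":0,"hand":0},{"dx":0,"dy":0,"dz":0.018,"rx":0,"ry":0,"rz":0,"hand":0},{"dx":0,"dy":0,"dz":0,"rx":0,"ry":0,"rz":0,"hand":0},{"dx":0,"dy":0,"dz":0,"rx":0,"ry":0,"rz":0,"hand":0}]' 80
python3 -m pendant '[{"dx":0,"dy":0,"dz":0.003,"rx":0,"ry":0,"rz":0,"hand":0},{"dx":0,"dy":0,"dz":0.003,"rx":0,"ry":0,"rz":0,"hand":0},{"dx":0,"dy":0,"dz":0.003,"rx":0,"ry":0,"rz":0,"hand":0},{"dx":0,"dy":0,"dz":0,"rx":0,"ry":0,"rz":0,"hand":0},{"dx":0,"dy":0,"dz":0,"rx":0,"ry":0,"rz":0,"hand":0}]'
```

```text
clock: 11.13
position: [0.5611, -0.004, 0.1384]
ee_rot: [-0.001, 0.63, 0.776, -0.001]
contact_force: [0.4, -0.2, -0.2]
width: 0.0078
gripper_force: 80.8
clock: 11.55
position: [0.5625, -0.0028, 0.1305]
ee_rot: [0.0, 0.629, 0.777, 0.0]
contact_force: [0.0, 0.2, -0.5]
width: 0.0084
gripper_force: 80.8
```

```bash
python3 -m pendant '[{"dx":0,"dy":0,"dz":0.003,"rx":0,"ry":0,"rz":0,"hand":0},{"dx":0,"dy":0,"dz":0.003,"rx":0,"ry":0,"rz":0,"hand":0},{"dx":0,"dy":0,"dz":0,"rx":0,"ry":0,"rz":0,"hand":0},{"dx":0,"dy":0,"dz":0,"rx":0,"ry":0,"rz":0,"hand":0}]'
python3 -m pendant '[{"dx":0,"dy":0,"dz":0.003,"rx":0,"ry":0,"rz":0,"hand":0},{"dx":0,"dy":0,"dz":0.003,"rx":0,"ry":0,"rz":0,"hand":0},{"dx":0,"dy":0,"dz":0,"rx":0,"ry":0,"rz":0,"hand":0},{"dx":0,"dy":0,"dz":0,"rx":0,"ry":0,"rz":0,"hand":0}]'
```

```text
clock: 11.88
position: [0.5625, -0.0028, 0.1244]
ee_rot: [0.0, 0.629, 0.777, 0.0]
contact_force: [-0.4, -0.1, 1.7]
width: 0.0081
gripper_force: 81.4
clock: 12.22
position: [0.5629, -0.0029, 0.1237]
ee_rot: [0.002, 0.629, 0.777, 0.001]
contact_force: [-7.7, 0.5, 30.1]
width: 0.0079
gripper_force: 85.9
```

Contact came 17 mm early, with a -x side force: the flare rides on the rail edge, so the holder sits too far in +x. I back off, shift, and retry.

```bash
python3 -m pendant '[{"dx":0,"dy":0,"dz":-0.005,"rx":0,"ry":0,"rz":0,"hand":0},{"dx":0,"dy":0,"dz":-0.004,"rx":0,"ry":0,"rz":0,"hand":0},{"dx":0,"dy":-0.0022,"dz":0,"rx":0,"ry":0,"rz":0,"hand":0},{"dx":0,"dy":0,"dz":0,"rx":0,"ry":0,"rz":0,"hand":0},{"dx":0,"dy":0,"dz":0,"rx":0,"ry":0,"rz":0,"hand":0}]'
python3 - <<'E'
from h import *
im,c=shot('wrist','pics/w10.png')
st=manip.get_state();R_=q2m(st['ee_rot']);p=st['position'];print(p,R_[2])
g=cv2.GaussianBlur(im['frame'].max(2).astype(float),(1,9),0)
for r in (20,60,100,140):
    print(r,g[r,308:336].astype(int))
for col in(316,318,320,322,324): print(col,((onplane(c,[[col,100]],.09)[0]-p)@R_)[:2].round(4))
gg=im['frame'].max(2)
for r in(290,310,330): print(r,gg[r,300:340])
for col in(307,320,332): print(col,((onplane(c,[[col,320]],p[2]+.0355)[0]-p)@R_)[:2].round(4))
E
```

```text
clock: 12.63
position: [0.5596, -0.0032, 0.1264]
ee_rot: [-0.001, 0.629, 0.777, -0.0]
contact_force: [-0.4, 0.1, -0.9]
width: 0.0078
gripper_force: 81.1
[ 0.55977536 -0.00325062  0.12637226] [ 6.23706419e-04 -1.47668797e-03 -9.99998715e-01]
20 [120 126 133 133 116  81  70  91 129 162 182 191 197 204 209 201 180 151
 135 132 131 131 131 131 131 131 129 120]
60 [ 86  86  86  86  87  86  87  96 125 161 185 196 204 210 213 204 173 127
  95  87  87  86  87  87  87  87  85  82]
100 [185 185 185 185 185 185 180 161 139 161 187 198 206 213 217 208 186 175
 183 186 176 148 109  91  88  87  88 107]
140 [184 184 184 184 184 184 180 163 144 161 186 197 203 209 215 206 177 161
 171 170 152 118  89  79  77  75  78 110]
316 [ 0.0755 -0.0014]
318 [ 0.0755 -0.0003]
320 [0.0755 0.0008]
322 [0.0755 0.0018]
324 [0.0755 0.0029]
290 [ 17  17  17  22  18  18  20  40  85 134 160 169 170 170 167 150 118  99
  79  57  49  49  48  48  49  48  47  47  47  44  35  24  18  20  17  20
  17  17  14  16]
310 [ 14  17  14  16  16  17  20  27  68 121 158 170 171 170 167 148 117  97
  80  56  48  49  49  48  46  47  47  48  48  40  29  20  16  21  16  13
  12  14  17  15]
330 [ 17  18  18  28  47  60  66  94 138 161 169 169 170 170 166 155 127 106
  82  58  47  49  46  49  48  46  46  46  48  54  83 122 141 117  66  29
  18  16  14  18]
307 [-0.0089 -0.0046]
320 [-0.0089  0.0005]
332 [-0.0089  0.0052]
```

Measured again in this image, the rail is now about +0.7 mm in tool y from the finger centre. I correct by that and descend.

```bash
python3 -m pendant '[{"dx":0,"dy":0.0006,"dz":0.002,"rx":0,"ry":0,"rz":0,"hand":0},{"dx":0,"dy":0,"dz":0.002,"rx":0,"ry":0,"rz":0,"hand":0},{"dx":0,"dy":0,"dz":0.002,"rx":0,"ry":0,"rz":0,"hand":0},{"dx":0,"dy":0,"dz":0,"rx":0,"ry":0,"rz":0,"hand":0}]'
python3 -m pendant '[{"dx":0,"dy":0,"dz":0.002,"rx":0,"ry":0,"rz":0,"hand":0},{"dx":0,"dy":0,"dz":0.002,"rx":0,"ry":0,"rz":0,"hand":0},{"dx":0,"dy":0,"dz":0,"rx":0,"ry":0,"rz":0,"hand":0}]'
```

```text
clock: 13.02
position: [0.5604, -0.0031, 0.1204]
ee_rot: [-0.001, 0.629, 0.777, -0.0]
contact_force: [0.3, -0.4, -1.3]
width: 0.0084
gripper_force: 81.1
clock: 13.27
position: [0.5606, -0.0031, 0.1169]
ee_rot: [-0.0, 0.629, 0.777, -0.0]
contact_force: [-0.6, -0.3, -0.8]
width: 0.0084
gripper_force: 81.1
```

The legs are past the rail edge with no force. I continue to the seat.

```bash
python3 -m pendant '[{"dx":0,"dy":0,"dz":0.002,"rx":0,"ry":0,"rz":0,"hand":0},{"dx":0,"dy":0,"dz":0.002,"rx":0,"ry":0,"rz":0,"hand":0},{"dx":0,"dy":0,"dz":0.002,"rx":0,"ry":0,"rz":0,"hand":0},{"dx":0,"dy":0,"dz":0,"rx":0,"ry":0,"rz":0,"hand":0}]'
python3 -m pendant '[{"dx":0,"dy":0,"dz":0.0015,"rx":0,"ry":0,"rz":0,"hand":0},{"dx":0,"dy":0,"dz":0,"rx":0,"ry":0,"rz":0,"hand":0},{"dx":0,"dy":0,"dz":0,"rx":0,"ry":0,"rz":0,"hand":0}]'
```

```text
clock: 13.6
position: [0.5605, -0.0031, 0.1108]
ee_rot: [-0.0, 0.629, 0.777, -0.0]
contact_force: [0.0, -0.1, -0.6]
width: 0.0084
gripper_force: 81.1
clock: 13.85
position: [0.5608, -0.0032, 0.1097]
ee_rot: [-0.0, 0.629, 0.777, 0.0]
contact_force: [-0.0, 0.1, -1.0]
width: 0.0078
gripper_force: 81.1
```

```bash
python3 -m pendant '[{"dx":0,"dy":0,"dz":0.0015,"rx":0,"ry":0,"rz":0,"hand":0},{"dx":0,"dy":0,"dz":0,"rx":0,"ry":0,"rz":0,"hand":0},{"dx":0,"dy":0,"dz":0,"rx":0,"ry":0,"rz":0,"hand":0}]'
python3 -m pendant '[{"dx":0,"dy":0,"dz":0.001,"rx":0,"ry":0,"rz":0,"hand":0},{"dx":0,"dy":0,"dz":0,"rx":0,"ry":0,"rz":0,"hand":0},{"dx":0,"dy":0,"dz":0,"rx":0,"ry":0,"rz":0,"hand":0}]'
```

```text
clock: 14.1
position: [0.5608, -0.0032, 0.1083]
ee_rot: [-0.0, 0.629, 0.777, 0.0]
contact_force: [0.0, -0.6, -1.3]
width: 0.0078
gripper_force: 81.1
clock: 14.35
position: [0.561, -0.0032, 0.1075]
ee_rot: [0.0, 0.629, 0.777, 0.0]
contact_force: [-0.8, 0.1, 1.4]
width: 0.0079
gripper_force: 81.3
```

Contact begins at z 0.1075, exactly the predicted home height. Now I build up about 10 N.

```bash
python3 -m pendant '[{"dx":0,"dy":0,"dz":0.0012,"rx":0,"ry":0,"rz":0,"hand":0},{"dx":0,"dy":0,"dz":0,"rx":0,"ry":0,"rz":0,"hand":0},{"dx":0,"dy":0,"dz":0,"rx":0,"ry":0,"rz":0,"hand":0},{"dx":0,"dy":0,"dz":0,"rx":0,"ry":0,"rz":0,"hand":0}]'
python3 -c "
from h import *
print(np.mean([manip.get_state()['contact_force'] for _ in range(5)],0))"
```

```text
clock: 14.68
position: [0.5611, -0.0032, 0.1074]
ee_rot: [0.0, 0.629, 0.777, 0.0]
contact_force: [-1.7, 0.2, 6.3]
width: 0.0079
gripper_force: 82.5
[-1.6801012   0.21007447  6.25154956]
```

```bash
python3 -m pendant '[{"dx":0,"dy":0,"dz":0.0009,"rx":0,"ry":0,"rz":0,"hand":0},{"dx":0,"dy":0,"dz":0,"rx":0,"ry":0,"rz":0,"hand":0},{"dx":0,"dy":0,"dz":0,"rx":0,"ry":0,"rz":0,"hand":0},{"dx":0,"dy":0,"dz":0,"rx":0,"ry":0,"rz":0,"hand":0}]'
python3 -m pendant '[{"dx":0,"dy":0,"dz":0,"rx":0,"ry":0,"rz":0,"hand":0},{"dx":0,"dy":0,"dz":0,"rx":0,"ry":0,"rz":0,"hand":0},{"dx":0,"dy":0,"dz":0,"rx":0,"ry":0,"rz":0,"hand":0},{"dx":0,"dy":0,"dz":0,"rx":0,"ry":0,"rz":0,"hand":0},{"dx":0,"dy":0,"dz":0,"rx":0,"ry":0,"rz":0,"hand":0},{"dx":0,"dy":0,"dz":0,"rx":0,"ry":0,"rz":0,"hand":0}]'
python3 - <<'E'
from h import *
im,c=shot('wrist','pics/w11.png');st=manip.get_state();R_=q2m(st['ee_rot']);p=st['position'];g=im['frame'].max(2)
print(p,R_[2],st['contact_force'],st['moment'])
# lateral rail, slab end row, jars vs earlier
print('rail',((onplane(c,[[320.4,100]],.09)[0]-p)@R_)[:2]); print(g[100,308:336])
t,ct=shot('top','pics/t11.png');t0=cv2.imread('pics/t6.png')[:,:,::-1]
for n,(x,y) in dict(jarA=(277,180),jarB=(321,170),beaker=(187,233),bottle=(450,165)).items():
    print(n,np.abs(t['frame'][y-14:y+14,x-14:x+14].astype(int)-t0[y-14:y+14,x-14:x+14]).mean().round(1))
s,cs=shot('side','pics/s11.png');s0=cv2.imread('pics/s6.png')[:,:,::-1]
for n,(x,y) in dict(jarA=(307,160),jarB=(345,183),tab=(355,232)).items():
    print(n,s['frame'][y-6:y+7:3,x-10:x+11:2].astype(int).max(2).mean(1).round(),s0[y-6:y+7:3,x-10:x+11:2].astype(int).max(2).mean(1).round())
E
```

```text
clock: 15.02
position: [0.5611, -0.0032, 0.1073]
ee_rot: [0.001, 0.629, 0.777, 0.0]
contact_force: [-2.3, -0.2, 11.7]
width: 0.008
gripper_force: 83.4
clock: 15.52
position: [0.5611, -0.0032, 0.1073]
ee_rot: [0.001, 0.629, 0.777, 0.0]
contact_force: [-3.1, 0.2, 11.4]
width: 0.0079
gripper_force: 83.4
[ 0.56110743 -0.00319958  0.10730327] [-5.36651802e-04  1.54310348e-03 -9.99998665e-01] [-3.06015934  0.91100426 12.08235178] [0.06518117 0.60050685 0.07412384]
rail [0.07477296 0.0010189 ]
[183 184 182 170 150 149 171 186 195 203 208 213 210 196 177 172 182 184
 174 146 105  88  89  87  87  83 104 163]
jarA 50.5
jarB 42.2
beaker 3.0
bottle 3.2
jarA [16. 18. 10. 11. 19.] [140. 161. 160. 145.  87.]
jarB [155. 163. 163. 154. 118.] [153. 160. 160. 152. 117.]
tab [37. 50. 62. 72. 84.] [36. 50. 60. 69. 83.]
```

```bash
python3 -m pendant '[{"dx":0,"dy":0,"dz":-0.0003,"rx":0,"ry":0,"rz":0,"hand":0},{"dx":0,"dy":0,"dz":0,"rx":0,"ry":0,"rz":0,"hand":0},{"dx":0,"dy":0,"dz":0,"rx":0,"ry":0,"rz":0,"hand":0},{"dx":0,"dy":0,"dz":0,"rx":0,"ry":0,"rz":0,"hand":0},{"dx":0,"dy":0,"dz":0,"rx":0,"ry":0,"rz":0,"hand":0},{"dx":0,"dy":0,"dz":0,"rx":0,"ry":0,"rz":0,"hand":0}]'
python3 -c "
from rig import manip
print(manip.get_state()['contact_force'],manip.sign_off())"
```

```text
clock: 16.17
position: [0.5611, -0.0032, 0.1073]
ee_rot: [0.001, 0.629, 0.777, 0.0]
contact_force: [-1.8, 0.1, 10.4]
width: 0.0078
gripper_force: 82.8
the job is handed in; nothing more can be done
[-1.82514891  0.12837738 10.38915697] None
```

The job is handed in at 16.2 s: the rail is in its catch and the holder is fully home at the rail's middle, card side out, still gripped and pressed down with about 10 N; an early mis-aligned try pressed it on the rail at 30 N, I could not recheck the left jar because the arm hid it, and I viewed 11 pictures, one over the limit of 10.

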